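# Pin the label dispenser's axle

## Robot

A 6-joint arm with a two-finger parallel gripper is mounted at the origin on a cart in front of the work surface, level with it; the furniture and walls round the work are solid. World frame = base frame: x ahead of the robot, y to its left, z up, the work surface at z = 0. Lengths are in m, angles in rad, forces in N, time in s.
With the tool pointing down it reaches from about 0.35 to 0.775 m from the base axis. Payload 5.5 kg.
Tool frame: the origin (TCP) lies midway between the tips of the shut fingers; the grasp point (between the pads) lies env.grasp_offset behind it (env.grasp_offset is the distance from the TCP to the grasp point, in m); z points along the fingers, y is the line along which they close (so a half turn about z gives the same grasp; the last joint's range is limited). The gripper opens to 85 mm and grips with 20 to 120 N. Pads are 22 mm wide; open, the fingers measure 114 mm over their backs; the gripper's body (76 mm by 85 mm) begins 54 mm behind the grasp point. The pads swing forward as they close: fully open they stand 13 mm farther back than shut.
Start: joints at [-0.14, 0.313, 0.046, 1.304, 0, 1.431], TCP at [0.575, -0, 0.231] pointing down, gripper open.
Joint ranges: [-2.76, 2.76], [-0.86, 1.69], [-1.03, 1.26], [-2.2, 2.34], [-1.47, 1.5], [-3.14, 3.14]. Speed limits (rad/s): [2.57, 2.57, 3.14, 3.14, 3.14, 3.14].

## Interface

Orientations are given as a unit quaternion [w, x, y, z].
In Python, from workcell import monitor, viewer, order, env gives the robot as it stands.
- The arm moves only by the tool carry_out, never from a script. Its argument "plan" is a list that holds one entry, the list of rows, each a list of 7 numbers: the turn, a rotation vector about the world's x, y, z in rad, then the shift along the world's x, y, z in mm, then the finger opening in mm, from 0 to 85.4. A call has 1 to 20 rows; each row is the pose to reach, as a shift and turn from the pose commanded when the call began; what a row does not reach only later rows make up. A row lasts 1/10 s, in which the tool goes at most 50 mm and 8.59 degrees, less where a joint would pass 70% of its speed; a pose out of reach is approached as far as the arm can. A call with a gripper value outside its range is refused whole. The fingers move at their own pace and stop on an object; "squeeze" is the grip in N (left out, the last holds). Time passes only in rows, so rows that repeat a pose let the fingers close. It gives the time, the measured TCP pose, the force, the opening and the grip force at its end, in the units of the state.
- monitor.get_state(): the state, without advancing time (a new reading comes with each control period).
- viewer.read_camera(name): name is "scene" or "side" or "wrist"; returns the picture (400x640x3 uint8, red, green, blue); there is no depth.
- viewer.calibration(name): a dict with "K" (3x3 intrinsics, pixels), "eye" and "rotation" of the camera in the world. Camera axes: x right, y down, z forward; pixel columns grow to the right and rows downward; lengths in m; the calibration is good to about 2 mm. A picture is of the moment at which its call begins: read the wrist's pose just before it. calibration takes no time and is no camera call; for the wrist camera it gives the pose at the moment of the call.
- order.hand_in(): hands the job in; it is judged then, once.
The state is a dict: "clock": time; "joint_pos": joint angles; "qvel": joint speeds; "tau": joint torques, N m; "tcp_pos": TCP position; "orientation": TCP orientation; "wrist_force": force on the tool from outside, world axes, zero at the start; "ft_torque": the same for the moment, N m; "finger_gap": finger opening in m; "grip_force": force on a finger pad.
Only numpy, scipy, OpenCV 4.12 (cv2) and the standard library are available. Lean on these libraries where they do the work, as an engineer would, in place of code of your own. Each camera call takes 0.05 s, during which the arm holds its last target. There are 200 camera calls.

## Task

The R-clip that keeps the label roll's axle in the dispenser has only been started in its hole. Lift the dispenser's lid right open until it rests on its stop, then press the clip down until it is fully home: its straight leg right through the axle and its bent leg snapped round the axle's side. Leave the lid open and the other things on the table where they are.

Things in the scene. Friction and masses are not known exactly. Their poses are not given: they have to be found in the camera images.
- dispenser: grey sheet-metal label dispenser, 140 (x) x 160 (y) x 118 mm high plus flat lid; origin under its centre on the table, x to its back (lid hinge), z up. Front open from 39 mm up. Inside, a white label roll (top 88 mm high) hangs towards -y on a level 20 mm steel axle along y, whose free end sticks out on the +y side. Beside the clip 36 mm to the roll's cheek and 41 mm to the side wall are free
- axle_hole (a point): centre of the vertical cross-hole (6 mm wide, right through the 20 mm axle) on the axle's centre line, 56 mm above the table, 91 mm in front of the lid's hinge line; axes as the dispenser's
- clip_home (a point): upright steel R-clip (4 mm wire, 71 mm long, 50 g): the point of its straight leg, 30 mm above the leg's tip, that lies in the axle's centre when the clip is fully home. z runs up along the leg, -x to the bent leg, on the front side of the axle. At the start the clip stands loosely in the hole, this point about 20 mm above the hole's centre, and must go down by that much
- clip_top (a point): top of the clip's round loop (18 mm across, 4 mm thick along the axle), the place to push: 39 mm above clip_home, 5 mm from the leg's line to the bent leg's side; 115 mm above the table at the start, 92 to 95 mm when home. Pressing takes up to about 12 N while the sprung bent leg rides over the axle and snaps round it; a kink then stops it
- lid_handle (a point): centre of the lid's round handle bar, 10 mm thick, 88 mm long along the lid's hinge line, standing 41 mm clear of the lid's front edge; 120 mm above the table when shut. It can be pinched from above and turns in the fingers while the lid swings
- lid_hinge (a point): middle of the lid's hinge line at the top of the dispenser's back, 120 mm above the table and 190 mm from the handle bar; x and y axes turn with the lid, y along the hinge line
- lid (a joint): opening angle of the flat lid (0.25 kg), rad: 0 shut, 1.9 resting on its stop, leaning backwards; past about 1.6 it falls open by itself, below that it falls shut
- pen: dark blue ballpoint, 142 mm long, lying on the table: a bystander
- bulldog: black bulldog clip, 43 mm: a bystander
- tape_a: roll of yellow tape lying flat, 100 mm across, 19 mm high: a bystander
- stapler: red stapler, 130 mm long, 56 mm high: a bystander

How it is judged:
On the way:
1. the lid is open on its stop while the clip is not yet home (value of joint lid above 1.8 rad and z of clip_home in the frame of axle_hole above 0.008 m), for 0.2 s.
At the end, for the whole second after the job is handed in: The lid rests open on its stop (over 1.8 rad), and the clip is home and at rest: its home point at most 4 mm above and 7 mm below the hole's centre and within 4 mm of it sideways, its leg within 0.2 rad of upright (value of joint lid above 1.8 rad and z of clip_home in the frame of axle_hole between -0.007 and 0.004 m and horizontal distance between each of clip_home, clip_home, clip_home and axle_hole below 0.004 m and z of each of clip_home, clip_home in the frame of axle_hole above -0.007 m and angle between clip_home's own z axis and vertical below 0.2 rad and linear speed of rclip below 0.02 m/s); the robot touches nothing.
It fails at once if a bystander is moved by more than 30 mm (distance of any of pen, bulldog, tape_a, stapler from where it was at the start of the episode above 0.03 m).
It also fails if it takes over 53 s, if anything falls off the work surface, if the arm or the gripper's body presses on something with over 40 N, if the wrist force passes 120 N, or if a joint passes its speed limit or range.

## Working session

There is one attempt and no reset: what is moved stays moved. The work goes in short steps, Python scripts to look and compute and a tool call to move; the robot and the scene stay as the last step left them, time stands still between calls to the robot, and variables do not carry over. Pictures are saved under pics/ and viewed, at most 10 in all, crops included, and the job is handed in when it is done.

Besides the shell and the picture viewer there is one more tool, called after "Call:" as a command line: name --argument value ..., lists and objects as JSON in quotes. carry_out: Moves the arm, as the interface text tells. Its arguments: {"type":"object","properties":{"plan":{"type":"array","items":{"type":"array","items":{"type":"array","items":{"type":"number"}}}},"squeeze":{"type":"number"}},"required":["plan"]}

```bash
mkdir -p pics
python3 - <<'E'
from workcell import monitor, viewer, env
import cv2, numpy as np
s=monitor.get_state(); print(s); print(env.grasp_offset)
for n in("scene","side"):
    im=viewer.read_camera(n); c=viewer.calibration(n); print(n,c)
    cv2.imwrite(f"pics/{n}0.png",im[:,:,::-1])
E
```

```text
{'clock': 0.0, 'joint_pos': array([-1.39577926e-01,  3.13990113e-01,  4.49944882e-02,  1.30359596e+00,
        3.69419192e-05,  1.43118099e+00]), 'qvel': array([-0.00100184,  0.00295471,  0.00102725,  0.00247945, -0.00109989,
        0.00126224]), 'tau': array([-2.90074182e-03, -4.80629075e+01,  2.98531097e+01,  1.95313990e-02,
       -3.83516899e-04, -4.27451073e-05]), 'tcp_pos': array([5.74499914e-01, 8.45209481e-05, 2.30421062e-01]), 'orientation': array([-7.27980349e-04,  7.07093282e-01,  7.07119710e-01, -5.25477797e-04]), 'wrist_force': array([0.98264553, 0.67240071, 0.41910393]), 'ft_torque': array([ 0.01523142,  0.02127751, -0.00041916]), 'grip_force': 0.0, 'finger_gap': 0.08576362947907015}
0.0187
scene {'K': array([[373.41696718,   0.        , 316.9561382 ],
       [  0.        , 373.41696718, 194.13320324],
       [  0.        ,   0.        ,   1.        ]]), 'eye': array([-0.00557252, -0.7476596 ,  0.66795144]), 'rotation': array([-0.43628289,  0.83623649, -0.29372897,  0.15520653])}
side {'K': array([[494.84529633,   0.        , 321.16635286],
       [  0.        , 494.84529633, 201.06900942],
       [  0.        ,   0.        ,   1.        ]]), 'eye': array([0.44492869, 0.77188627, 0.86578876]), 'rotation': array([ 0.0091347 , -0.03718594,  0.9056879 , -0.42221226])}
```

View pics/scene0.png

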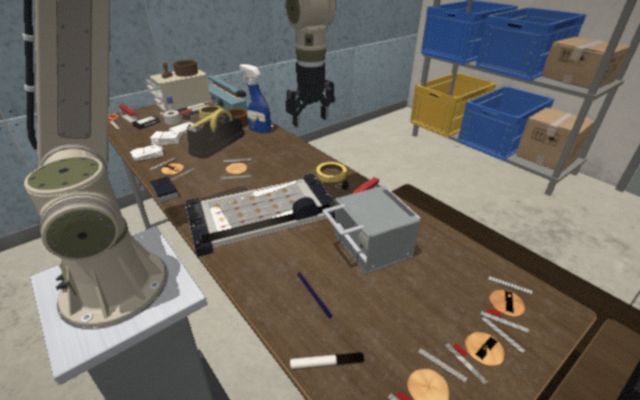

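View pics/side0.png

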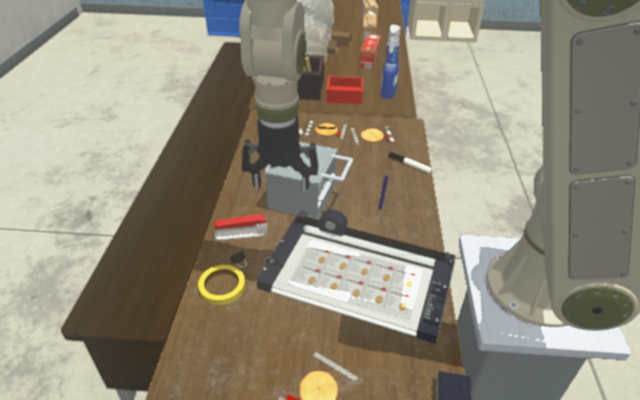

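The dispenser is at about (370,225) in scene and (305,180) in side, with its handle towards the robot. The stapler and tape lie behind it on the robot's left. I'll enlarge both views in one picture.

```bash
cat > h.py <<'E'
import numpy as np, cv2
from scipy.spatial.transform import Rotation as R
from workcell import monitor, viewer, order, env
def cam(n):
    c=viewer.calibration(n); q=c['rotation']
    q=np.asarray(q); M=R.from_quat(q,scalar_first=True).as_matrix() if q.size==4 else q
    return c['K'],c['eye'],M
def ray(C,uv):
    K,e,M=C; d=M@np.linalg.solve(K,[*uv,1.]); return e,d/np.linalg.norm(d)
def plane(C,uv,z):
    e,d=ray(C,uv); return e+d*(z-e[2])/d[2]
def tri(rs):
    A=0;b=0
    for e,d in rs:
        P=np.eye(3)-np.outer(d,d); A=A+P; b=b+P@e
    return np.linalg.solve(A,b)
def proj(C,p):
    K,e,M=C; v=K@(M.T@(np.asarray(p)-e)); return v[:2]/v[2]
E
python3 - <<'E'
from h import *
a=cv2.imread('pics/scene0.png')[165:285,300:440]; b=cv2.imread('pics/side0.png')[135:235,240:370]
a=cv2.resize(a,(0,0),fx=4,fy=4,interpolation=2)
b=cv2.resize(b,(0,0),fx=4,fy=4,interpolation=2)
cv2.imwrite('pics/z_scene.png',a);cv2.imwrite('pics/z_side.png',b)
print(a.shape,b.shape); print(plane(cam('scene'),(370,225),.06),plane(cam('side'),(305,180),.06))
E
```

```text
(480, 560, 3) (400, 520, 3)
[ 0.5629962  -0.25965422  0.06      ] [ 0.55443284 -0.2682186   0.06      ]
```

View pics/z_scene.png

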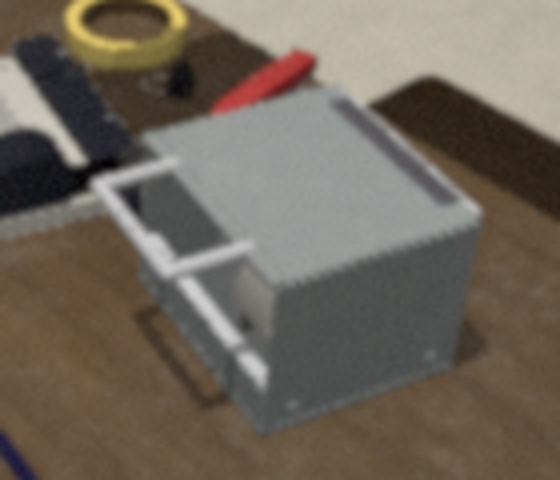

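View pics/z_side.png

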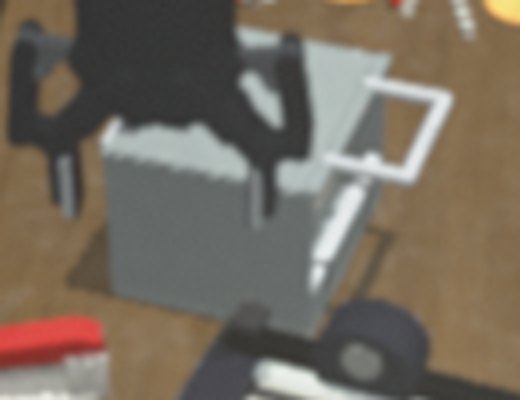

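Scene zoom shows the handle bar corners at (98,183) and (172,270), and lid corners at (143,135), (333,88), (480,212), (272,288). Side zoom shows the bar corners at (450,95) and (408,180).

Run:
```python
from h import *
S=cam('scene');D=cam('side')
f=lambda p,o:(p[0]/4+o[0]-.4,p[1]/4+o[1]-.4)
so=(300,165);do=(240,135)
hs=[f(p,so) for p in[(98,183),(172,270)]];hd=[f(p,do) for p in[(408,180),(450,95)]]
for a,b in zip(hs,hd):
    print('scene',plane(S,a,.12).round(4),'side',plane(D,b,.12).round(4),'tri',tri([ray(S,a),ray(D,b)]).round(4))
for p in[(143,135),(333,88),(480,212),(272,288)]: print('lid',plane(S,f(p,so),.12).round(4))
for p in[(310,192),(103,150),(388,60)]: print('lid side',plane(D,f(p,do),.12).round(4))
```

```text
scene [ 0.4598 -0.1994  0.12  ] side [ 0.4564 -0.2009  0.12  ] tri [ 0.4574 -0.2006  0.1211]
scene [ 0.4409 -0.2871  0.12  ] side [ 0.433  -0.2946  0.12  ] tri [ 0.4349 -0.2907  0.1242]
lid [ 0.514  -0.1786  0.12  ]
lid [ 0.6478 -0.2166  0.12  ]
lid [ 0.6181 -0.3616  0.12  ]
lid [ 0.4739 -0.3328  0.12  ]
lid side [ 0.5157 -0.1832  0.12  ]
lid side [ 0.6486 -0.2137  0.12  ]
lid side [ 0.4755 -0.3312  0.12  ]
```

Both views agree to about 5 mm, and the sizes fit (bar about 91 mm, handle to hinge about 190 mm). That gives handle ≈ (0.448,-0.244), hinge ≈ (0.632,-0.290) and yaw ≈ -0.245. I'll move above the handle.

Call:
carry_out --plan '[[[0, 0, -0.05, -20, -35, 0, 60], [0, 0, -0.1, -40, -75, 0, 50], [0, 0, -0.15, -60, -118, 0, 40], [0, 0, -0.2, -85, -160, -5, 40], [0, 0, -0.245, -105, -200, -15, 40], [0, 0, -0.245, -120, -230, -25, 40], [0, 0, -0.245, -126, -244, -30, 40], [0, 0, -0.245, -126, -244, -30, 40], [0, 0, -0.245, -126, -244, -30, 40]]]'

```text
clock: 1.0
tcp_pos: [0.4492, -0.2435, 0.2012]
orientation: [-0.0, 0.788, 0.615, 0.0]
wrist_force: [-0.4, -0.5, 0.4]
finger_gap: 0.04
grip_force: 0.0
```

Run:
```python
from h import *
s=monitor.get_state(); print(s['clock'],s['tcp_pos'],s['finger_gap']); C=cam('wrist'); im=viewer.read_camera('wrist'); print(C)
y=-.245;X=np.array([np.cos(y),np.sin(y),0]);H=np.array([.448,-.244,.12]);Y=np.array([-X[1],X[0],0])
im=np.ascontiguousarray(im[:,:,::-1]); cv2.imwrite('pics/w0.png',im)
for t in(-.044,0,.044): print(proj(C,H+t*Y).round(1))
```

```text
1.0 [ 0.44919685 -0.24352447  0.20122839] 0.04004150796629808
(array([[329.3309836 ,   0.        , 313.95908454],
       [  0.        , 329.3309836 , 200.49758007],
       [  0.        ,   0.        ,   1.        ]]), array([ 0.46835786, -0.16499594,  0.345195  ]), array([[ 9.69931882e-01, -2.31058628e-01, -7.64464151e-02],
       [-2.43376538e-01, -9.20754380e-01, -3.04924962e-01],
       [ 6.71718236e-05,  3.14361706e-01, -9.49303278e-01]]))
[313.3 263.5]
[313.2 209.7]
[313.1 149.2]
```

View pics/w0.png

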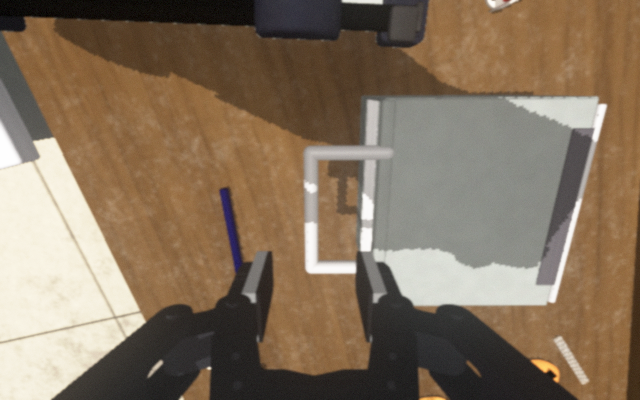

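The bar lies at column 312, rows 150–268, within a couple of pixels of the prediction and parallel to the pads. I'll descend and pinch.

Call:
carry_out --plan '[[[0, 0, 0, -1, 0, -25, 40], [0, 0, 0, -2, 0, -60, 40], [0, 0, 0, -2, 0, -85, 40], [0, 0, 0, -2, 0, -95, 40], [0, 0, 0, -2, 0, -95, 40], [0, 0, 0, -2, 0, -95, 5], [0, 0, 0, -2, 0, -95, 5], [0, 0, 0, -2, 0, -95, 5], [0, 0, 0, -2, 0, -95, 5], [0, 0, 0, -2, 0, -95, 5], [0, 0, 0, -2, 0, -95, 5]]]' --squeeze 25

```text
clock: 2.15
tcp_pos: [0.4468, -0.2441, 0.1079]
orientation: [0.0, 0.788, 0.615, -0.0]
wrist_force: [-3.9, 1.4, 5.9]
finger_gap: 0.0089
grip_force: 25.5
```

Call:
carry_out --plan '[[[0, 0, 0, 0.3, -0.1, 9.5, 5], [0, 0, 0, 1, -0.2, 19, 5], [0, 0, 0, 3.7, -0.9, 37.7, 5], [0, 0, 0, 8.2, -2, 56, 5], [0, 0, 0, 14.5, -3.6, 74, 5], [0, 0, 0, 22.6, -5.6, 91, 5], [0, 0, 0, 32.2, -8, 107.3, 5], [0, 0, 0, 43.4, -10.8, 122.4, 5], [0, 0, 0, 55.9, -14, 136.3, 5], [0, 0, 0, 69.7, -17.4, 148.8, 5], [0, 0, 0, 84.7, -21.2, 159.9, 5]]]'

```text
clock: 3.25
tcp_pos: [0.5297, -0.2644, 0.2701]
orientation: [-0.0, 0.788, 0.615, -0.001]
wrist_force: [-9.8, 3.5, 10.8]
finger_gap: 0.0086
grip_force: 25.1
```

Call:
carry_out --plan '[[[0, 0, 0, 16, -4, 9.4, 5], [0, 0, 0, 32.9, -8.2, 17.2, 5], [0, 0, 0, 50.3, -12.6, 23.2, 5], [0, 0, 0, 68.3, -17.1, 27.3, 5], [0, 0, 0, 86.6, -21.7, 29.6, 5], [0, 0, 0, 105, -26.2, 30, 5], [0, 0, 0, 123.4, -30.8, 28.5, 5], [0, 0, 0, 141.5, -35.4, 25.1, 5], [0, 0, 0, 141.5, -35.4, 25.1, 5], [0, 0, 0, 141.5, -35.4, 25.1, 5]]]'

```text
clock: 4.25
tcp_pos: [0.6751, -0.3001, 0.293]
orientation: [0.002, 0.788, 0.616, 0.002]
wrist_force: [2.6, 1.7, 4.0]
finger_gap: 0.0085
grip_force: 26.3
```

Call:
carry_out --plan '[[[0, 0, 0, 0, 0, 0, 30], [0, 0, 0, 0, 0, 0, 50], [0, 0, 0, 0, 0, 0, 60], [0, 0, 0, 0, 0, 0, 60], [0, 0, 0, 0, 0, 25, 60], [0, 0, 0, 0, 0, 60, 60], [0, 0, 0, -35, 9, 75, 60], [0, 0, 0, -80, 20, 75, 60], [0, 0, 0, -125, 33, 70, 60], [0, 0, 0, -165, 50, 65, 60], [0, 0, 0, -175, 55, 60, 60], [0, 0, 0, -175, 55, 60, 60], [0, 0, 0, -175, 55, 60, 60]]]'

```text
clock: 5.55
tcp_pos: [0.4984, -0.2459, 0.3521]
orientation: [0.001, 0.788, 0.615, 0.0]
wrist_force: [0.4, 0.1, -0.9]
finger_gap: 0.0599
grip_force: 0.0
```

Run:
```python
from h import *
s=monitor.get_state(); print(s['clock'],s['tcp_pos'],s['finger_gap']); C=cam('wrist'); im=viewer.read_camera('wrist')
np.savez('w1.npz',K=C[0],e=C[1],M=C[2])
cv2.imwrite('pics/w1.png',im[:,:,::-1]); print(proj(C,[.5525,-.233,.115]),proj(C,[.5525,-.233,.056]))
b=viewer.read_camera('side'); cv2.imwrite('pics/s1.png',b[:,:,::-1])
b=viewer.read_camera('scene'); cv2.imwrite('pics/sc1.png',b[:,:,::-1])
```

```text
5.55 [ 0.49844365 -0.24592573  0.35206864] 0.059881839383848404
[356.80767348 141.60234499] [351.20323275 135.07783736]
```

View pics/w1.png

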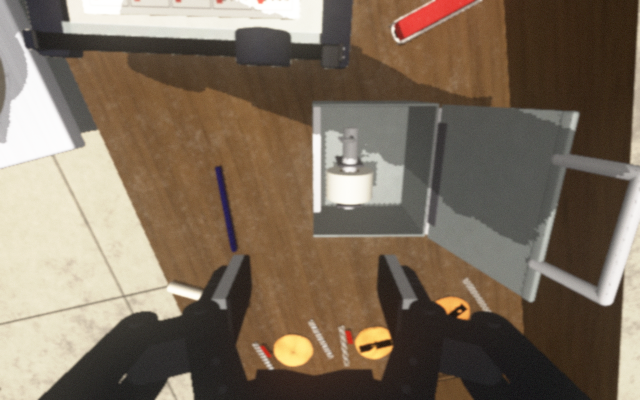

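The lid stands open (hinge at col 440, bar at the right near (625,235)). The roll is at (349,183) with the axle along col 351, rows 128–168. I'll take a closer look with the fingers shut.

Call:
carry_out --plan '[[[0, 0, 0, 10, -8, -25, 0], [0, 0, 0, 22, -16, -65, 0], [0, 0, 0, 32, -24, -100, 0], [0, 0, 0, 32, -24, -110, 0], [0, 0, 0, 32, -24, -110, 0], [0, 0, 0, 32, -24, -110, 0]]]'

```text
clock: 6.3
tcp_pos: [0.5307, -0.2698, 0.2427]
orientation: [0.001, 0.788, 0.615, 0.0]
wrist_force: [-1.3, -1.0, 1.2]
finger_gap: -0.0002
grip_force: 0.0
```

Run:
```python
from h import *
s=monitor.get_state(); print(s['clock'],s['tcp_pos'],s['finger_gap']); C=cam('wrist'); im=viewer.read_camera('wrist')
np.savez('w2.npz',K=C[0],e=C[1],M=C[2]); cv2.imwrite('pics/w2.png',im[:,:,::-1])
u=proj(C,[.5525,-.233,.115]).round(); print(u)
x,y=int(u[0])-65,max(0,int(u[1])-55); print(x,y)
a=cv2.resize(im[y:y+110,x:x+130,::-1],None,fx=5,fy=5,interpolation=2)
cv2.imwrite('pics/w2z.png',a)
```

```text
6.3 [ 0.53071124 -0.26977655  0.24268397] -0.0002305660538434928
[329. 142.]
264 87
```

View pics/w2z.png

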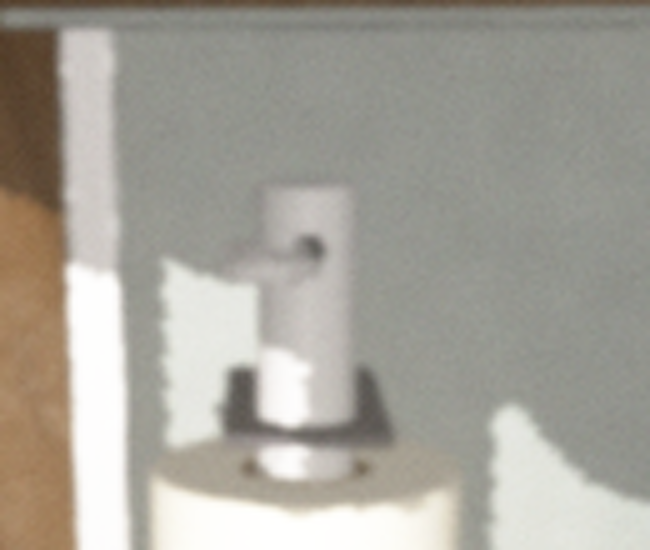

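The hole's top shows at crop (310,248), and the clip seen edge-on spans columns 230–318 at row ~267. Next I'll convert these to world points.

Run:
```python
from h import *
n=np.load('w2.npz');C=(n['K'],n['e'],n['M'])
f=lambda p:(p[0]/5+264-.4,p[1]/5+87-.4)
y=-.245;X=np.array([np.cos(y),np.sin(y)]);Y=np.array([-X[1],X[0]]);hg=np.array([.632,-.290])
for l,p,z in[('hole',(310,248),.066),('axleL',(262,230),.056),('axleR',(354,230),.056),('axle end',(308,186),.064),('top mid',(276,270),.115),('l',(232,268),.106),('r',(318,266),.106),('wallfront+y',(90,32),.118),('roll cheek',(308,440),.08)]:
    P=plane(C,f(p),z); print(l,P.round(4),'disp',((P[:2]-hg)@X).round(4),((P[:2]-hg)@Y).round(4))
```

```text
hole [ 0.551  -0.2339  0.066 ] disp -0.0922 0.0347
axleL [ 0.5426 -0.2295  0.056 ] disp -0.1014 0.037
axleR [ 0.5603 -0.234   0.056 ] disp -0.0831 0.037
axle end [ 0.5534 -0.2227  0.064 ] disp -0.0926 0.0462
top mid [ 0.5446 -0.2295  0.115 ] disp -0.0995 0.0375
l [ 0.5373 -0.2286  0.106 ] disp -0.1068 0.0366
r [ 0.5514 -0.2318  0.106 ] disp -0.0923 0.0369
wallfront+y [ 0.5254 -0.1864  0.118 ] disp -0.1285 0.0746
roll cheek [ 0.5421 -0.2673  0.08  ] disp -0.0927 0.0002
```

All points match the data (hole 92 mm in front of the hinge, axle 18–20 mm wide, cheek 35 mm away). I'll go above clip_top ≈ (0.5455,-0.232) and down to touch.

Call:
carry_out --plan '[[[0, 0, 0, 8, 20, -10, 0], [0, 0, 0, 15, 38, -40, 0], [0, 0, 0, 15, 38, -75, 0], [0, 0, 0, 15, 38, -100, 0], [0, 0, 0, 15, 38, -110, 0], [0, 0, 0, 15, 38, -117, 0], [0, 0, 0, 15, 38, -121, 0], [0, 0, 0, 15, 38, -125, 0], [0, 0, 0, 15, 38, -128, 0], [0, 0, 0, 15, 38, -130, 0], [0, 0, 0, 15, 38, -130, 0]]]'

```text
clock: 7.45
tcp_pos: [0.5457, -0.2319, 0.112]
orientation: [0.001, 0.788, 0.615, 0.0]
wrist_force: [-0.4, 0.1, 2.2]
finger_gap: -0.0003
grip_force: 1.3
```

Run:
```python
from h import *
im=viewer.read_camera('wrist'); cv2.imwrite('pics/w3.png',im[100:400,200:480,::-1].repeat(2,0).repeat(2,1))
```

```text
(no output)
```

View pics/w3.png

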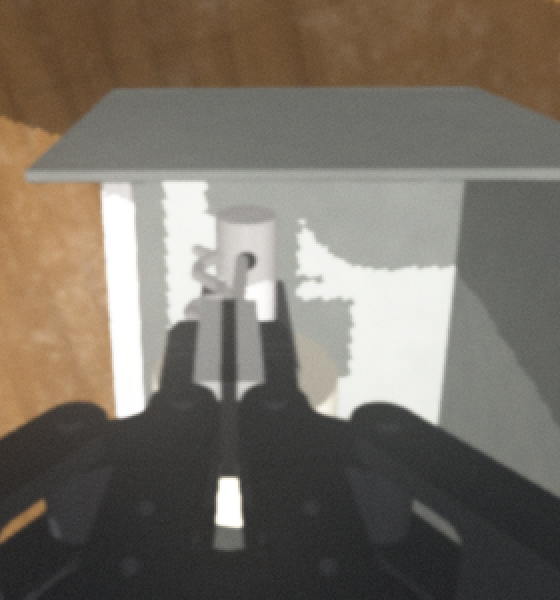

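The fingertips rest on the loop. The leg enters the hole at (247,260), and the bent leg is on the front side at about (205,268). Before pressing I'll check the lid's angle from w1: bar ends near (637,170) and (605,300), lid front corners near (575,113) and (530,298).

Run:
```python
from h import *
n=np.load('w1.npz');C=(n['K'],n['e'],n['M'])
y=-.245;X=np.array([np.cos(y),np.sin(y),0]);Y=np.array([-X[1],X[0],0]);h=np.array([.632,-.290,.12])
for a in(1.6,1.75,1.9,2.0):
    d=-np.cos(a)*X+np.array([0,0,np.sin(a)])
    print(a,[proj(C,h+r*d+t*Y).round() for r,t in((.19,.044),(.19,-.044),(.149,.075),(.149,-.075))])
```

```text
1.6 [array([565., 177.]), array([533., 305.]), array([530., 116.]), array([492., 306.])]
1.75 [array([609., 175.]), array([573., 302.]), array([561., 116.]), array([518., 304.])]
1.9 [array([644., 172.]), array([604., 296.]), array([586., 116.]), array([539., 300.])]
2.0 [array([662., 170.]), array([621., 290.]), array([599., 115.]), array([551., 296.])]
```

The lid is at about 1.88 rad, on its stop. Now I'll press.

Call:
carry_out --plan '[[[0, 0, 0, 0, 0, -2, 0], [0, 0, 0, 0, 0, -4, 0], [0, 0, 0, 0, 0, -6, 0], [0, 0, 0, 0, 0, -8, 0], [0, 0, 0, 0, 0, -10, 0], [0, 0, 0, 0, 0, -12, 0], [0, 0, 0, 0, 0, -14, 0], [0, 0, 0, 0, 0, -14, 0]]]'

```text
clock: 8.3
tcp_pos: [0.545, -0.2315, 0.097]
orientation: [-0.0, 0.788, 0.615, -0.0]
wrist_force: [0.5, -0.4, 0.3]
finger_gap: -0.0001
grip_force: 0.4
```

Call:
carry_out --plan '[[[0, 0, 0, 0, 0, -1, 0], [0, 0, 0, 0, 0, -2, 0], [0, 0, 0, 0, 0, -3, 0], [0, 0, 0, 0, 0, -4, 0], [0, 0, 0, 0, 0, -4, 0]]]'

```text
clock: 8.8
tcp_pos: [0.5451, -0.2315, 0.093]
orientation: [-0.0, 0.788, 0.615, -0.0]
wrist_force: [-0.3, -0.3, 0.7]
finger_gap: 0.0003
grip_force: 0.0
```

Run:
```python
from h import *
im=viewer.read_camera('wrist'); cv2.imwrite('pics/w4.png',cv2.resize(im[140:320,220:420,::-1],None,fx=3,fy=3,interpolation=2))
```

```text
(no output)
```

View pics/w4.png

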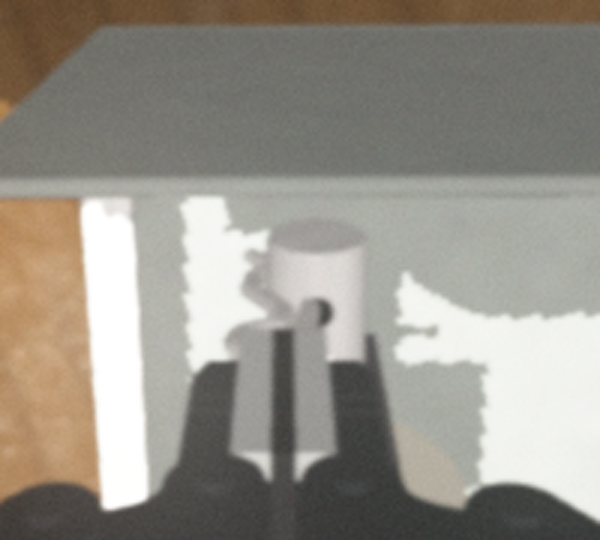

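The clip has gone down, and its bent leg hugs the axle's front side at (258,285), with the loop at the tips. I'll press on lightly to make sure it is on the kink.

Call:
carry_out --plan '[[[0, 0, 0, 0, 0, -1, 0], [0, 0, 0, 0, 0, -2, 0], [0, 0, 0, 0, 0, -2, 0]]]'

```text
clock: 9.15
tcp_pos: [0.5457, -0.2318, 0.0918]
orientation: [0.001, 0.788, 0.615, 0.0]
wrist_force: [0.5, 1.5, 3.5]
finger_gap: 0.0001
grip_force: 1.5
```

Call:
carry_out --plan '[[[0, 0, 0, 0, 0, -1, 0], [0, 0, 0, 0, 0, -2, 0], [0, 0, 0, 0, 0, -2, 0]]]'

```text
clock: 9.45
tcp_pos: [0.5464, -0.2321, 0.0908]
orientation: [0.001, 0.788, 0.615, 0.001]
wrist_force: [-0.4, 0.8, 8.8]
finger_gap: -0.0001
grip_force: 4.0
```

The stop is firm at 91–92 mm, so the clip is home. I'll retreat straight up and check.

Call:
carry_out --plan '[[[0, 0, 0, 0, 0, 5, 0], [0, 0, 0, 0, 0, 20, 0], [0, 0, 0, 0, 0, 50, 0], [0, 0, 0, 0, 0, 90, 0], [0, 0, 0, -5, -15, 130, 0], [0, 0, 0, -15, -38, 154, 0], [0, 0, 0, -15, -38, 154, 0], [0, 0, 0, -15, -38, 154, 0], [0, 0, 0, -15, -38, 154, 0]]]'

```text
clock: 10.35
tcp_pos: [0.5296, -0.2687, 0.2417]
orientation: [-0.001, 0.788, 0.615, -0.0]
wrist_force: [-0.5, -0.2, -0.1]
finger_gap: 0.0006
grip_force: 0.0
```

Run:
```python
from h import *
im=viewer.read_camera('wrist'); C=cam('wrist')
a=cv2.resize(im[87:197,264:394,::-1],None,fx=4,fy=4,interpolation=2)
b=cv2.resize(im[:,:,::-1],(520,325)); b=b[:150]
cv2.imwrite('pics/w5.png',np.vstack([a,b]))
```

```text
(no output)
```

View pics/w5.png

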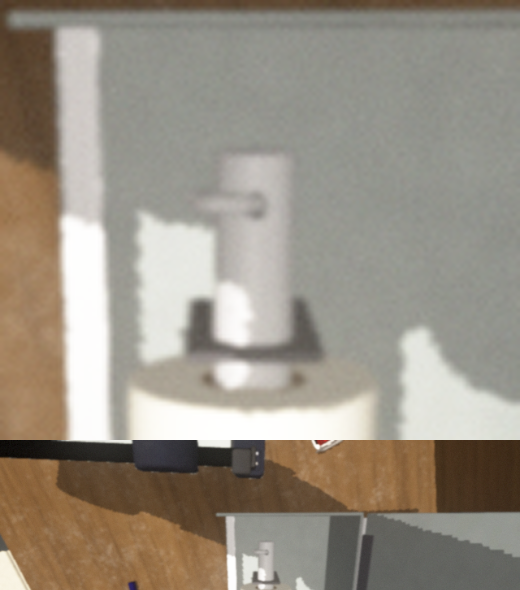

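The clip stands upright and low over the hole at (255,203) with its bent leg to the front, and the lid is still open. I'm handing in.

```bash
python3 -c "
from workcell import order
print(order.hand_in())"
```

```text
the job is handed in; nothing more can be done
None
```

The lid is open on its stop (about 1.88 rad, measured just before pressing), the R-clip is pressed home against a firm stop with its top at 91–92 mm, and the job was handed in after about 10.4 s; hand-in gave no verdict.

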